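# Nest the emptied seed tray on the pile and press it home

## Robot

A 7-joint arm with a two-finger parallel gripper is mounted at the origin on the work surface. World frame = base frame: x ahead of the robot, y to its left, z up, the work surface at z = 0. Lengths are in m, angles in rad, forces in N, time in s.
With the tool pointing down it reaches from about 0.4 to 0.875 m from the base axis. Payload 4.4 kg.
Tool frame: the origin (TCP) lies between the finger pads; the fingertips stand 17 mm ahead of it and the grasp point (between the pads) lies 2 mm behind it (arm.tips_ahead is the distance from the TCP to the fingertips, in m); z points along the fingers, y is the line along which they close (so a half turn about z gives the same grasp; the last joint's range is limited). The gripper opens to 85 mm and grips with 20 to 120 N. Pads are 22 mm wide; open, the fingers measure 114 mm over their backs; the gripper's body (76 mm by 85 mm) begins 54 mm behind the grasp point. The pads swing forward as they close: fully open they stand 13 mm farther back than shut.
Start: joints at [1.086, 0.628, 0.038, 1.517, -0.027, 0.996, -0.02], TCP at [0.264, -0.594, 0.248] pointing down, gripper open.
Joint ranges: [-3.06, 3.06], [-0.37, 2.12], [-1.25, 1.32], [0.18, 2.47], [-1.1, 4.24], [0.23, 1.98], [-2.94, 2.94]. Speed limits (rad/s): [2.57, 2.57, 3.14, 3.14, 3.14, 3.14, 3.14].

## Interface

Orientations are given as a unit quaternion [x, y, z, w].
In Python, from rig import arm gives the robot as it stands.
- The arm moves only by the tool play_rows, never from a script. Its argument "deltas" is a list of rows, each a list of 5 numbers: the shift along the tool's x, y, z in mm, then the turn about the tool's z in degrees, then the closure, from 0 (fully open) to 1 (shut). In form: [[dx, dy, dz, twist, grip], ...]. A call has 1 to 20 rows; each row is the pose to reach, as a shift and turn from the pose commanded when the call began, along the tool's axes at that moment; what a row does not reach only later rows make up. A row lasts 1/10 s, in which the tool goes at most 50 mm and 8.59 degrees, less where a joint would pass 70% of its speed; a pose out of reach is approached as far as the arm can. A call with a gripper value outside its range is refused whole. The fingers move at their own pace and stop on an object; "grip_force" is the grip in N (left out, the last holds). Time passes only in rows, so rows that repeat a pose let the fingers close. It gives the time, the measured TCP pose, the force, the opening and the grip force at its end, in the units of the state.
- arm.sense(): the state, without advancing time (a new reading comes with each control period).
- arm.camera(name): name is "scene" or "top"; returns a dict with "pixels" (400x640x3 uint8, red, green, blue), "fx", "fy", "cx", "cy" (pixels), "T" (4x4, takes a point from camera to world coordinates). Camera axes: x right, y down, z forward; pixel columns grow to the right and rows downward; lengths in m; the calibration is good to about 2 mm. A picture is of the moment at which its call begins. There is no depth.
- arm.hand_in(): hands the job in; it is judged then, once.
The state is a dict: "t": time; "joint_pos": joint angles; "dq": joint speeds; "joint_torque": joint torques, N m; "tcp_pos": TCP position; "tool_rot": TCP orientation; "wrist_force": force on the tool from outside, world axes, zero at the start; "wrist_torque": the same for the moment, N m; "opening": finger opening in m; "finger_force": force on a finger pad.
Only numpy, scipy, OpenCV 4.12 (cv2) and the standard library are available. Lean on these libraries where they do the work, as an engineer would, in place of code of your own. Each camera call takes 0.05 s, during which the arm holds its last target. There are 200 camera calls.

## Task

Put the emptied seed tray away on the pile of nested trays in the grey crate: turn it so that its two cut corners match those of the pile, and lower it gently until you feel it rest there before letting go. The pile's top tray is stuck proud of the ones below, so press the pile down until that tray and the one you added are fully home, and leave the pots, jar, sprayer and trowel undisturbed.

Things in the scene. Friction and masses are not known exactly. Their poses are not given: they have to be found in the camera images.
- tray: the emptied seed tray on the bench: green plastic, open on top, 178 mm long (x) by 128 mm wide (y) over the rim, 50 mm high, about 0.13 kg. The two corners at its +x end are cut off at 45 degrees (36 mm), the others are square. Origin: centre of the underside, z up. Walls slope 12 degrees in towards the foot. Rim 6 mm wide, 16 mm deep; nested, it rests on the rim below, 16 mm higher, with 1 mm of play.
- tray_ridge (a point): middle of the top of the tray's hollow dividing ridge, 40 mm above the underside. The ridge crosses the tray along its y for 95 mm, 12 mm wide on top, flanks widening to 26 mm at 8 mm above the underside. Fingers that close along the tray's x can pinch it from above; each compartment beside it is open for 55 mm along x and 90 mm along y at the floor (2 mm thick).
- tray_key (a point): point on the tray's long axis at underside height, 75 mm from its origin towards the end with the cut corners
- crate: grey returns crate, fixed: 226 mm long (x), 176 mm wide (y), 110 mm high, open on top. Origin: centre of the underside, z up. A pile of nested trays of the same kind stands centred and upright in it, long axis along the crate's x, cut corners at the crate's +x end. The pile's height is not known: the rim of its top tray lies 140 to 216 mm above the bench. Only its top tray gives.
- top_tray (a joint): how far (m) the pile's top tray has been pushed down. It is stuck proud of the tray below it and slides straight down: 0 = 14 mm proud, 0.014 = fully home against a firm stop. It starts at 0 to 0.004, is held by friction, gives to a push of about 6 to 10 N and stays where it is left.
- pot0: empty black nursery pot, 90 mm across the rim, 82 mm high; bystander. Origin: centre of its underside
- pot1: another such black pot; bystander
- pot2: another such black pot; bystander
- pot3: another such black pot; bystander
- seed_jar: amber glass jar with metal lid, 68 mm across, 95 mm high; bystander. Origin: centre of its underside
- sprayer: white spray bottle with green trigger head, 72 mm across, 220 mm high; bystander. Origin: centre of its underside
- trowel: hand trowel lying flat, 300 mm long along its x, wooden handle towards -x; bystander. Origin: under its middle

How it is judged:
By the outcome, as a careful person would: the job done as asked, in the order asked, and still so for the second after the job is handed in, with the robot touching nothing.
It also fails if it takes over 51 s, if anything falls off the work surface, if the arm or the gripper's body presses on something with over 40 N, if the wrist force passes 120 N, or if a joint passes its speed limit or range.

## Working session

There is one attempt and no reset: what is moved stays moved. The work goes in short steps, Python scripts to look and compute and a tool call to move; the robot and the scene stay as the last step left them, time stands still between calls to the robot, and variables do not carry over. Pictures are saved under pics/ and viewed, at most 10 in all, crops included, and the job is handed in when it is done.

Besides the shell and the picture viewer there is one more tool, called after "Call:" as name([rows], argument=value, ...), one row to a line, values as JSON. play_rows: Moves the arm, as the interface text tells. Its arguments: {"type":"object","properties":{"deltas":{"type":"array"},"grip_force":{"type":"number"}},"required":["deltas"]}

```bash
mkdir -p pics
python3 - <<'E'
from rig import arm
import cv2,numpy as np
s=arm.sense();print({k:np.round(v,3) for k,v in s.items()})
for n in("scene","top"):
    c=arm.camera(n);cv2.imwrite(f"pics/{n}0.png",c["pixels"][:,:,::-1]);print(n,c["fx"],c["fy"],c["cx"],c["cy"]);print(np.round(c["T"],4))
E
```

```text
{'t': np.float64(0.0), 'joint_pos': array([ 1.086,  0.629,  0.038,  1.518, -0.027,  0.996, -0.02 ]), 'dq': array([-0.002, -0.001,  0.001, -0.001, -0.   ,  0.001,  0.   ]), 'joint_torque': array([ 0.0000e+00, -5.6340e+01,  1.2260e+00, -1.9344e+01,  1.1000e-02,
        1.0000e-02, -0.0000e+00]), 'tcp_pos': array([ 0.264, -0.593,  0.247]), 'tool_rot': array([ 0.978,  0.208, -0.   , -0.001]), 'wrist_force': array([-0.407, -0.625,  0.562]), 'wrist_torque': array([ 0.01 ,  0.043, -0.017]), 'finger_force': np.float64(0.0), 'opening': np.float64(0.085)}
scene 360.81868446006285 360.81868446006285 320.40240305570427 209.38317123276667
[[ 0.4676  0.5387 -0.7008  1.3126]
 [ 0.8839 -0.2874  0.3689 -0.3928]
 [-0.0026 -0.792  -0.6105  0.7294]
 [ 0.      0.      0.      1.    ]]
top 434.54987773146956 434.54987773146956 313.97113286833513 196.9836151251767
[[ 0.0336 -0.9743  0.2228  0.2341]
 [-0.9994 -0.0328  0.0075 -0.0199]
 [ 0.     -0.223  -0.9748  1.6542]
 [ 0.      0.      0.      1.    ]]
```

View pics/scene0.png

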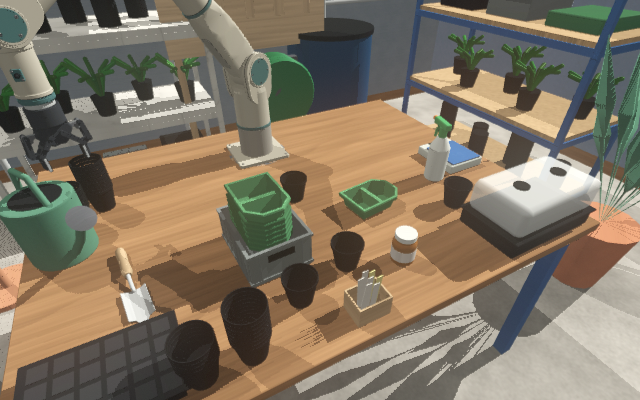

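View pics/top0.png

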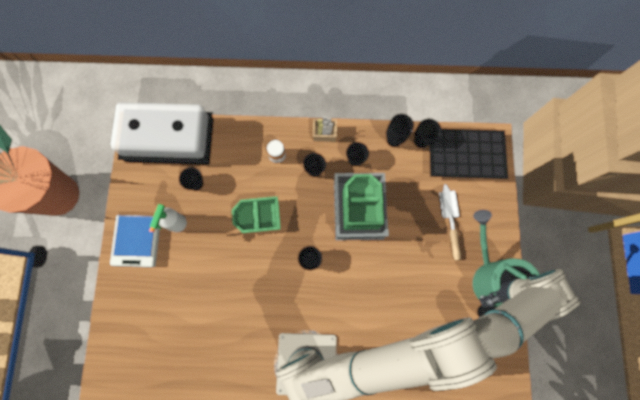

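The tray is at top (256,215), its cut corners seemingly to the left. The pile is at (362,202), cut corners seemingly up, and pots stand near both. I'll zoom in and get the masks.

```bash
cat > h.py <<'E'
import numpy as np,cv2
from rig import arm
def ray(c,uv,z):
    uv=np.atleast_2d(uv).astype(float)
    d=np.c_[(uv[:,0]-c["cx"])/c["fx"],(uv[:,1]-c["cy"])/c["fy"],np.ones(len(uv))]@c["T"][:3,:3].T
    o=c["T"][:3,3]; return o+d*((z-o[2])/d[:,2])[:,None]
def proj(c,p):
    p=np.atleast_2d(p); q=(p-c["T"][:3,3])@c["T"][:3,:3]
    return np.c_[q[:,0]/q[:,2]*c["fx"]+c["cx"],q[:,1]/q[:,2]*c["fy"]+c["cy"]]
def green(c):
    h=cv2.cvtColor(c["pixels"],cv2.COLOR_RGB2HSV)
    return cv2.inRange(h,(50,80,40),(80,255,255))
def grey(c):
    h=cv2.cvtColor(c["pixels"],cv2.COLOR_RGB2HSV)
    return cv2.inRange(h,(0,0,60),(179,60,200))
def blob(m,uv):
    n,l,s,ce=cv2.connectedComponentsWithStats(m)
    i=[j for j in range(1,n) if s[j][4]>150]
    j=min(i,key=lambda j:np.hypot(*(ce[j]-uv)))
    return (l==j).astype(np.uint8)*255,s[j]
E
python3 - <<'E'
from h import *
C={n:arm.camera(n) for n in("scene","top")}
a=cv2.resize(C["top"]["pixels"][160:280,220:420],None,fx=4,fy=4,interpolation=cv2.INTER_CUBIC)
b=cv2.resize(C["scene"]["pixels"][160:290,210:410],None,fx=4,fy=4,interpolation=cv2.INTER_CUBIC)
cv2.imwrite("pics/t1.png",a[:,:,::-1]);cv2.imwrite("pics/s1.png",b[:,:,::-1])
c=C["top"]
for uv,z in(((256,215),.05),((362,202),.18)):
    m,s=blob(green(c),uv);k=max(cv2.findContours(m,0,1)[0],key=len)
    hull=cv2.convexHull(k);print(s,cv2.approxPolyDP(hull,2,True)[:,0].tolist())
    P=ray(c,cv2.approxPolyDP(hull,2,True)[:,0],z)[:,:2];print(P.round(3).tolist())
    r=cv2.minAreaRect(ray(c,hull[:,0],z)[:,:2].astype(np.float32));print(r)
m,s=blob(green(C["scene"]),(260,210));print(s,cv2.approxPolyDP(cv2.convexHull(max(cv2.findContours(m,0,1)[0],key=len)),2,True)[:,0].tolist())
m,s=blob(green(C["scene"]),(370,198));print(s,cv2.approxPolyDP(cv2.convexHull(max(cv2.findContours(m,0,1)[0],key=len)),2,True)[:,0].tolist())
E
```

```text
[ 232  197   48   36 1399] [[276, 198], [279, 228], [242, 232], [234, 224], [232, 211], [239, 202]]
[[0.592, 0.136], [0.478, 0.119], [0.458, 0.255], [0.487, 0.287], [0.536, 0.299], [0.572, 0.275]]
((0.525468111038208, 0.20948344469070435), (0.12446372956037521, 0.1741168349981308), 7.699131965637207)
[ 342  175   42   55 2034] [[374, 177], [381, 184], [383, 223], [378, 228], [345, 229], [342, 194], [345, 183], [355, 175]]
[[0.65, -0.217], [0.626, -0.242], [0.488, -0.248], [0.47, -0.231], [0.462, -0.118], [0.585, -0.106], [0.625, -0.116], [0.655, -0.15]]
((0.5610723495483398, -0.17727383971214294), (0.19122356176376343, 0.13999734818935394), 3.1685287952423096)
[ 225  172   68   73 2444] [[267, 172], [290, 197], [290, 235], [288, 239], [273, 244], [247, 243], [225, 185]]
[339 182  57  31 485] [[395, 189], [393, 198], [365, 212], [339, 193], [367, 182], [389, 183]]
```

View pics/t1.png

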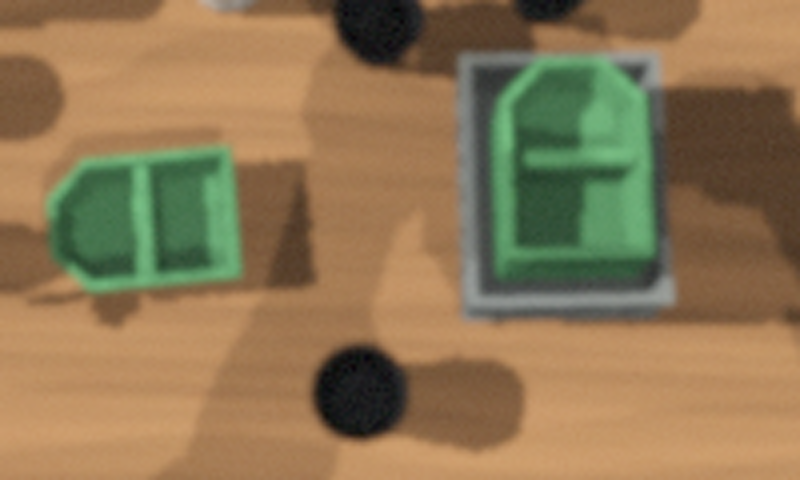

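View pics/s1.png

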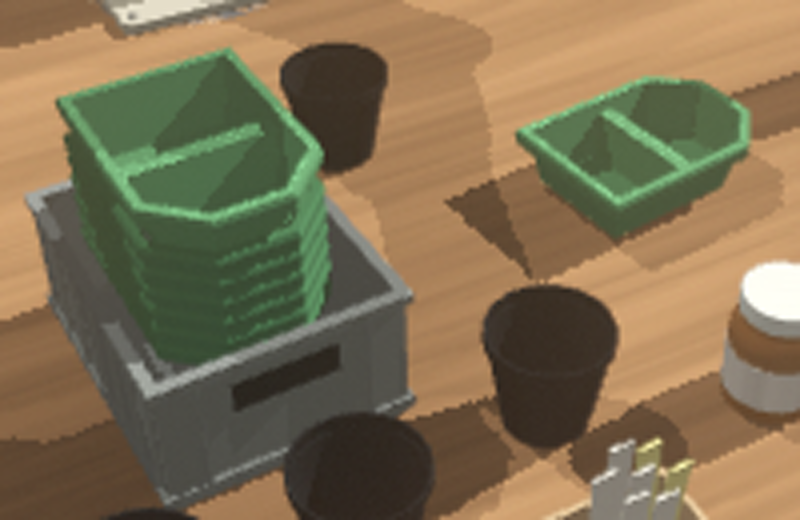

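The tray's cut end faces +y and the pile's cut end faces +x (edge of the crate at crop (460,52)-(675,315)). Next I'll refine the tray pose, the crate pose and the height of the pile's rim.

```bash
cat >> h.py <<'E'
def up(c,k=6):  # subpixel: enlarged picture with matching calibration
    d=dict(c);d["pixels"]=cv2.resize(c["pixels"],None,fx=k,fy=k,interpolation=cv2.INTER_CUBIC)
    for q in("fx","fy"):d[q]=c[q]*k
    for q in("cx","cy"):d[q]=(c[q]+.5)*k-.5
    return d
def tri(c1,u1,c2,u2):
    P=[]
    for c in(c1,c2):
        K=np.array([[c["fx"],0,c["cx"]],[0,c["fy"],c["cy"]],[0,0,1]]);P.append(K@np.linalg.inv(c["T"])[:3])
    X=cv2.triangulatePoints(P[0],P[1],np.array(u1,float).T,np.array(u2,float).T);return (X[:3]/X[3]).T
E
python3 - <<'E'
from h import *
t=arm.camera("top");s=arm.camera("scene");T=up(t)
m,_=blob(green(T),(256*6,215*6));h=cv2.convexHull(max(cv2.findContours(m,0,1)[0],key=len))
W=ray(T,h[:,0],.05)[:,:2].astype(np.float32)
print("tray",cv2.minAreaRect(W)); a=cv2.approxPolyDP(h,8,True)[:,0];print(ray(T,a,.05)[:,:2].round(3).tolist())
# crate
hs=cv2.cvtColor(T["pixels"],cv2.COLOR_RGB2HSV);m=cv2.inRange(hs,(0,0,95),(179,60,200));m[:, :320*6]=0;m[:,400*6:]=0;m[:165*6]=0;m[250*6:]=0
m,st=blob(m,(362*6,205*6));h=cv2.convexHull(max(cv2.findContours(m,0,1)[0],key=len))
print(st/6,"crate",cv2.minAreaRect(ray(T,h[:,0],.11)[:,:2].astype(np.float32)));a=cv2.approxPolyDP(h,10,True)[:,0];print((a/6).round(1).tolist(),ray(T,a,.11)[:,:2].round(3).tolist())
# pile rim corners: -x+y, -x-y, cut -y rear, cut -y front, cut +y front, cut +y rear
ut=[(343.75,222.5),(383.75,223.5),(381.25,183.75),(372.5,174.5),(355,174.5),(343.75,186)]
us=[(267.5,173),(225.5,185),(242.5,212),(263,214.5),(283.75,207.5),(290.5,199.25)]
print(tri(t,ut,s,us).round(3).tolist())
# tray corners as check
ut=[(277.5,197.5),(280,229)];us=[(339.5,193.5),(364.5,211)]
print(tri(t,ut,s,us).round(3).tolist())
E
```

```text
tray ((0.5255470275878906, 0.20937299728393555), (0.125260591506958, 0.174519881606102), 7.544105529785156)
[[0.591, 0.134], [0.476, 0.12], [0.458, 0.252], [0.489, 0.29], [0.54, 0.299], [0.58, 0.267], [0.596, 0.152]]
[ 334.          172.5          55.           67.66666667 4503.5       ] crate ((0.5630914568901062, -0.17776429653167725), (0.24962212145328522, 0.19169314205646515), 2.812230110168457)
[[335.0, 173.5], [384.5, 174.0], [388.0, 236.2], [382.3, 239.3], [335.8, 239.3]] [[0.68, -0.081], [0.684, -0.264], [0.454, -0.276], [0.442, -0.255], [0.436, -0.09]]
[[0.481, -0.116, 0.193], [0.484, -0.246, 0.194], [0.622, -0.24, 0.197], [0.655, -0.206, 0.199], [0.653, -0.148, 0.197], [0.613, -0.111, 0.184]]
[[0.57, 0.102, 0.113], [0.504, 0.15, -0.03]]
```

Call:
play_rows([
  [0,0,-50,0,0],
  [0,0,-100,0,0],
  [30,-30,-130,-8,0],
  [566,-627,-130,-163.5,0.3],
  [566,-627,-130,-163.5,0.3],
  [566,-627,-130,-163.5,0.3],
  [566,-627,-130,-163.5,0.3],
  [566,-627,-130,-163.5,0.3],
  [566,-627,-130,-163.5,0.3],
  [566,-627,-130,-163.5,0.3],
  [566,-627,-130,-163.5,0.3],
  [566,-627,-130,-163.5,0.3],
  [566,-627,-130,-163.5,0.3],
  [566,-627,-130,-163.5,0.3],
  [566,-627,-130,-163.5,0.3],
  [566,-627,-130,-163.5,0.3],
  [566,-627,-130,-163.5,0.3],
  [566,-627,-130,-163.5,0.3],
  [566,-627,-130,-163.5,0.3],
  [566,-627,-130,-163.5,0.3],
])

```text
t: 2.3
tcp_pos: [0.5259, 0.2169, 0.3784]
tool_rot: [0.009, 1.0, 0.003, -0.0]
wrist_force: [-1.2, -0.6, -1.2]
opening: 0.0595
finger_force: 0.0
```

Call:
play_rows([
  [0,-6,0,-8.3,0.3],
  [0,-6,0,-8.3,0.3],
  [0,-6,0,-8.3,0.3],
])

```text
t: 2.6
tcp_pos: [0.5263, 0.2027, 0.3782]
tool_rot: [-0.054, 0.999, -0.0, -0.0]
wrist_force: [0.2, -0.5, 0.3]
opening: 0.0601
finger_force: 0.0
```

Run:
```python
from h import *
q=arm.sense();print(q["tcp_pos"].round(4) if hasattr(q["tcp_pos"],"round") else q["tcp_pos"],q["tool_rot"],q["opening"],np.round(q["joint_pos"],2))
x,y=q["tool_rot"][:2];print("tool x ang",np.degrees(2*np.arctan2(y,x)))
t=arm.camera("top");s=arm.camera("scene")
a=cv2.resize(t["pixels"][165:245,325:405],None,fx=7,fy=7,interpolation=cv2.INTER_CUBIC)
b=cv2.resize(s["pixels"][165:265,210:400],None,fx=4,fy=4,interpolation=cv2.INTER_CUBIC)
cv2.imwrite("pics/t2.png",a[:,:,::-1]);cv2.imwrite("pics/s2.png",b[:,:,::-1])
```

```text
[0.5263 0.2027 0.3782] [-5.36236120e-02  9.98561204e-01 -8.33696208e-05 -1.49250862e-04] 0.060104943401233686 [ 0.12  0.49 -0.84  1.56  0.37  1.27  0.9 ]
tool x ang 186.14776210129298
```

View pics/t2.png

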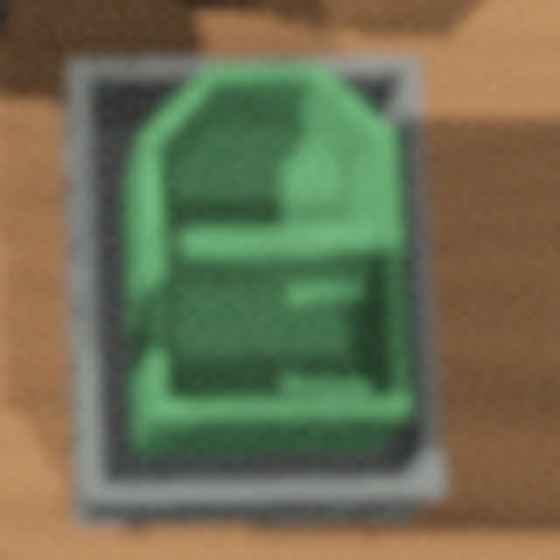

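Run:
```python
from h import *
t=arm.camera("top")
f=lambda p:(np.array(p)+.5)/7-.5+[325,165]
c=ray(t,f([(68,58),(424,58),(445,497),(80,500)]),.11)[:,:2];print("crate",c.round(3).tolist(),c.mean(0))
for z in(.19,.2):
    p=ray(t,f([(128,160),(137,415),(400,130),(412,415),(205,65),(320,65)]),z)[:,:2];print(z,p.round(3).tolist())
    r=ray(t,f([(185,240),(390,237)]),z-.01)[:,:2];print("ridge",r.round(3).tolist(),r.mean(0))
m,_=blob(green(t),(256,215));h=cv2.convexHull(max(cv2.findContours(m,0,1)[0],key=len));print(cv2.boundingRect(h))
```

```text
crate [[0.681, -0.08], [0.687, -0.268], [0.455, -0.278], [0.447, -0.091]] [ 0.56746251 -0.17914571]
0.19 [[0.606, -0.108], [0.478, -0.115], [0.626, -0.243], [0.483, -0.248], [0.656, -0.145], [0.658, -0.203]]
ridge [[0.569, -0.137], [0.574, -0.239]] [ 0.57125096 -0.18832493]
0.2 [[0.604, -0.107], [0.477, -0.114], [0.623, -0.241], [0.481, -0.247], [0.654, -0.144], [0.656, -0.202]]
ridge [[0.567, -0.137], [0.571, -0.238]] [ 0.56896405 -0.18718226]
(232, 208, 24, 25)
```

Call:
play_rows([
  [0,6.7,40,-1.4,0.3],
  [0,6.7,90,-1.4,0.3],
  [0,6.7,140,-1.4,0.3],
  [0,6.7,190,-1.4,0.3],
  [0,6.7,240,-1.4,0.3],
  [0,6.7,278,-1.4,0.3],
  [0,6.7,278,-1.4,0.3],
  [0,6.7,278,-1.4,0.3],
])

```text
t: 3.55
tcp_pos: [0.5258, 0.2103, 0.101]
tool_rot: [-0.068, 0.998, 0.0, 0.0]
wrist_force: [0.3, -0.3, 0.9]
opening: 0.0599
finger_force: 0.0
```

Call:
play_rows([
  [0,0,30,0,0.3],
  [0,0,50,0,0.3],
  [0,0,62,0,0.3],
  [0,0,71,0,0.3],
  [0,0,71,0,0.3],
], grip_force=40)

```text
t: 4.05
tcp_pos: [0.526, 0.21, 0.0298]
tool_rot: [-0.068, 0.998, 0.0, 0.0]
wrist_force: [-0.2, 0.6, -0.0]
opening: 0.0601
finger_force: 0.0
```

Run:
```python
from h import *
q=arm.sense();print(q["tcp_pos"],q["wrist_force"],arm.tips_ahead)
s=arm.camera("scene")
b=cv2.resize(s["pixels"][130:230,310:430],None,fx=6,fy=6,interpolation=cv2.INTER_CUBIC)
cv2.imwrite("pics/s3.png",b[:,:,::-1])
```

```text
[0.52599979 0.21000384 0.02980697] [-0.19034087  0.56232641 -0.01107823] 0.017
```

View pics/s3.png

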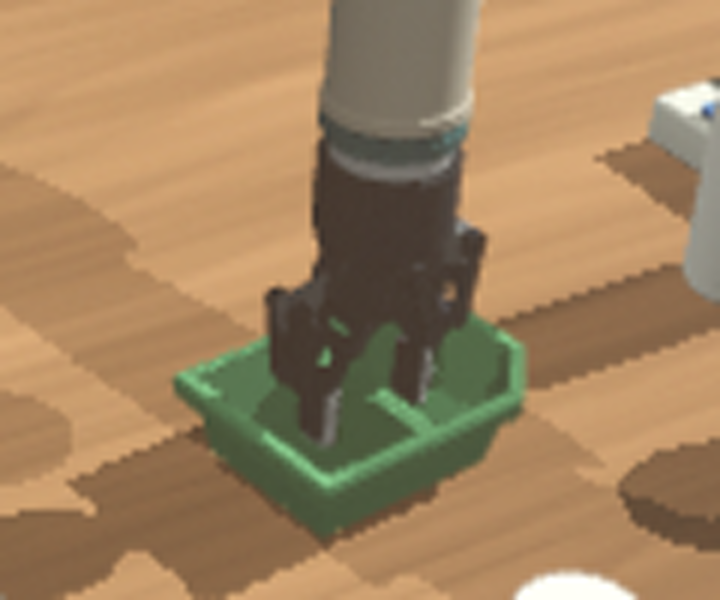

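The fingers straddle the ridge inside the tray, with tips at about (320,440) and (420,395) in the crop. I'll close them.

Call:
play_rows([
  [0,0,0,0,0.6],
  [0,0,0,0,1],
  [0,0,0,0,1],
  [0,0,0,0,1],
  [0,0,0,0,1],
  [0,0,0,0,1],
  [0,0,0,0,1],
  [0,0,0,0,1],
], grip_force=40)

```text
t: 4.9
tcp_pos: [0.526, 0.2101, 0.0302]
tool_rot: [-0.068, 0.998, 0.0, 0.001]
wrist_force: [-0.5, -0.7, 5.9]
opening: 0.0206
finger_force: 38.9
```

Call:
play_rows([
  [0,0,-5,0,1],
  [0,0,-20,0,1],
  [0,0,-50,0,1],
  [0,0,-100,0,1],
  [0,0,-150,0,1],
  [0,0,-200,0,1],
  [0,0,-250,0,1],
  [0,0,-290,0,1],
  [0,0,-290,0,1],
  [0,0,-290,0,1],
])

```text
t: 5.9
tcp_pos: [0.5253, 0.2097, 0.3205]
tool_rot: [-0.068, 0.998, -0.0, 0.001]
wrist_force: [-1.0, -0.3, -2.0]
opening: 0.0208
finger_force: 38.5
```

Run:
```python
from h import *
q=arm.sense();print(q["tcp_pos"],q["tool_rot"],q["wrist_force"],q["wrist_torque"],q["opening"])
s=arm.camera("scene");t=arm.camera("top")
b=cv2.resize(s["pixels"][30:190,290:450],None,fx=3,fy=3,interpolation=cv2.INTER_CUBIC)
a=cv2.resize(t["pixels"][140:300,180:340],None,fx=2,fy=3,interpolation=cv2.INTER_CUBIC)
cv2.imwrite("pics/s4.png",np.hstack([b,a])[:,:,::-1])
```

```text
[0.52526161 0.20968915 0.32053063] [-6.81002607e-02  9.97678107e-01 -7.27079798e-05  8.62721667e-04] [-0.9642529  -0.31254462 -1.99561158] [-0.00600991 -0.04499453  0.00773959] 0.020769376287130773
```

View pics/s4.png

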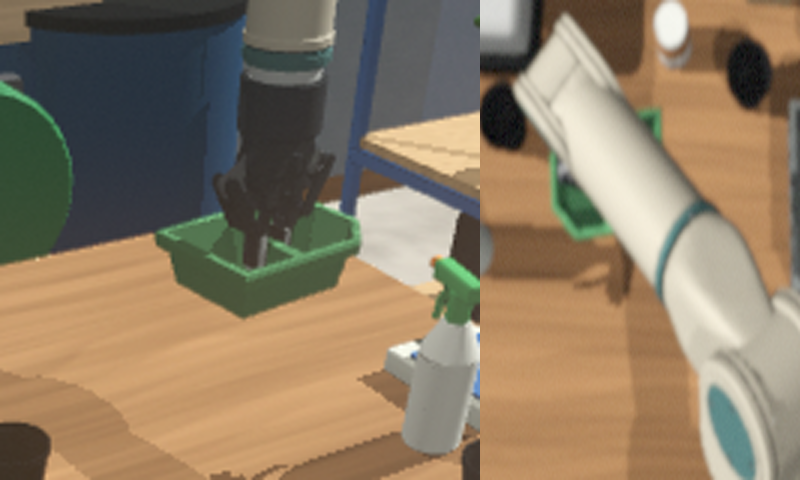

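The tray is held level at (260,250) in the left crop. I'll carry it over to the pile and turn it.

Call:
play_rows([
  [1,-15,0,4,1],
  [2,-45,0,12,1],
  [3,-80,0,20,1],
  [4,-115,0,28,1],
  [5,-150,0,36,1],
  [6,-185,0,44,1],
  [7,-220,0,52,1],
  [8,-255,0,60,1],
  [8,-285,0,68,1],
  [9,-315,0,76,1],
  [10,-345,0,84,1],
  [10,-375,0,91,1],
  [10.3,-390,0,95.4,1],
  [10.3,-390,0,95.4,1],
  [10.3,-390,0,95.4,1],
  [10.3,-390,0,95.4,1],
])

```text
t: 7.6
tcp_pos: [0.568, -0.1759, 0.3187]
tool_rot: [0.691, 0.723, 0.0, -0.001]
wrist_force: [-0.6, 0.1, -1.0]
opening: 0.0211
finger_force: 38.5
```

Run:
```python
from h import *
q=arm.sense();print(q["tcp_pos"],q["tool_rot"],q["wrist_force"],q["wrist_torque"],q["opening"],np.round(q["joint_pos"],2))
print(np.degrees(2*np.arctan2(*q["tool_rot"][[1,0]]))-90)
s=arm.camera("scene");t=arm.camera("top")
b=cv2.resize(s["pixels"][90:270,190:330],None,fx=3,fy=3,interpolation=cv2.INTER_CUBIC)
a=cv2.resize(t["pixels"][130:265,310:430],None,fx=3,fy=4,interpolation=cv2.INTER_CUBIC)
cv2.imwrite("pics/s5.png",np.hstack([b,a])[:,:,::-1])
```

```text
[ 0.56800243 -0.17588623  0.31865104] [ 6.90754471e-01  7.23088554e-01  1.51074776e-04 -1.08685556e-03] [-0.64181545  0.07906829 -0.96395481] [-0.02354287 -0.03959787  0.00809629] 0.021140496913352944 [ 0.49  0.5  -0.37  1.58  0.19  1.1   0.12]
2.6202111726850603
```

View pics/s5.png

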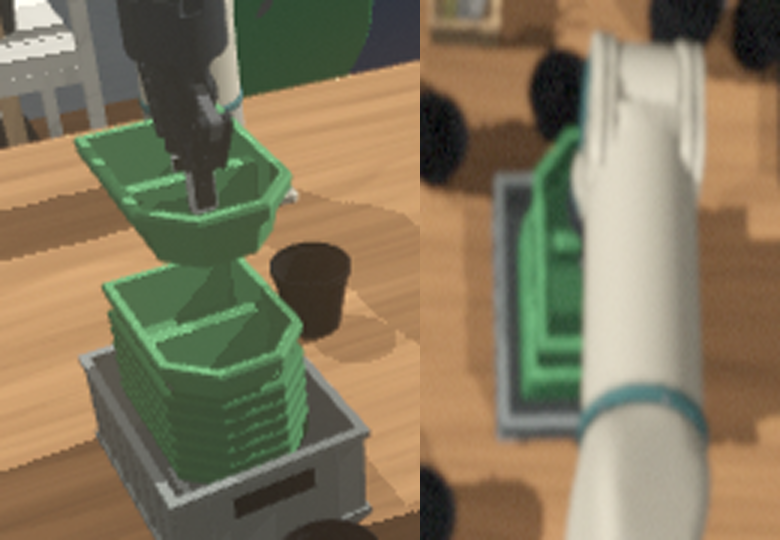

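The cut corners match: both are towards the camera, on the right front in the left crop. I'll compare the rim corners of the held tray and the pile in the same view.

Run:
```python
from h import *
s=arm.camera("scene")
f=lambda p:(np.array(p)+.5)/3-.5+[190,90]
H=f([(78,142),(133,216),(270,217),(290,180)]);P=f([(105,287),(160,368),(285,362),(301,325)])
h=ray(s,H,.338)[:,:2]
for z in(.190,.195,.20):
    p=ray(s,P,z)[:,:2];d=p-h;print(z,p.round(3).tolist(),d.round(4).tolist(),d.mean(0).round(4))
print(h.round(3).tolist())
# ideal rim corners of held tray at TCP for check
c,si=np.cos(np.radians(2.6)),np.sin(np.radians(2.6));R=np.array([[c,-si],[si,c]])
L=np.array([(-.089,-.064),(.053,-.064),(.089,.028),(.053,.064)])
print((L@R.T+[.568,-.1759]).round(3).tolist())
```

```text
0.19 [[0.479, -0.244], [0.615, -0.238], [0.656, -0.146], [0.615, -0.113]] [[-0.0135, 0.0011], [-0.0122, 0.0036], [-0.0195, 0.0099], [-0.0165, 0.0077]] [-0.0154  0.0056]
0.195 [[0.487, -0.245], [0.622, -0.239], [0.662, -0.148], [0.621, -0.116]] [[-0.0058, -0.0003], [-0.0057, 0.0021], [-0.0134, 0.0076], [-0.01, 0.0051]] [-0.0087  0.0036]
0.2 [[0.494, -0.247], [0.628, -0.241], [0.668, -0.15], [0.628, -0.118]] [[0.0019, -0.0016], [0.0007, 0.0007], [-0.0073, 0.0053], [-0.0036, 0.0025]] [-0.0021  0.0017]
[[0.492, -0.245], [0.628, -0.241], [0.675, -0.155], [0.631, -0.121]]
[[0.482, -0.244], [0.624, -0.237], [0.656, -0.144], [0.618, -0.11]]
```

Call:
play_rows([
  [-2,0,20,0,1],
  [-2,0,45,0,1],
  [-2,0,65,0,1],
  [-2,0,75,0,1],
  [-2,0,82,0,1],
  [-2,0,88,0,1],
  [-2,0,94,0,1],
  [-2,0,100,0,1],
  [-2,0,104,0,1],
  [-2,0,108,0,1],
  [-2,0,108,0,1],
])

```text
t: 8.85
tcp_pos: [0.5688, -0.1805, 0.2119]
tool_rot: [0.692, 0.722, 0.0, 0.001]
wrist_force: [-1.4, -0.8, 4.4]
opening: 0.0207
finger_force: 39.5
```

Call:
play_rows([
  [0,0,-2,0,1],
  [0,0,-2,0,1],
])

```text
t: 9.05
tcp_pos: [0.5686, -0.18, 0.2137]
tool_rot: [0.692, 0.722, 0.0, 0.0]
wrist_force: [0.1, -1.3, -0.4]
opening: 0.0209
finger_force: 38.8
```

Run:
```python
from h import *
q=arm.sense();print(q["tcp_pos"],q["wrist_force"],q["wrist_torque"],q["opening"])
s=arm.camera("scene");t=arm.camera("top")
b=cv2.resize(s["pixels"][130:260,205:310],None,fx=4.5,fy=4.5,interpolation=cv2.INTER_CUBIC)
a=cv2.resize(t["pixels"][165:245,325:375],None,fx=6,fy=7.3125,interpolation=cv2.INTER_CUBIC)
cv2.imwrite("pics/s6.png",np.hstack([b,a])[:,:,::-1])
```

```text
[ 0.56858739 -0.1799906   0.21368826] [ 0.14913745 -1.2788847  -0.37739763] [-0.08024835 -0.07797929 -0.02766616] 0.020946926346620535
```

View pics/s6.png

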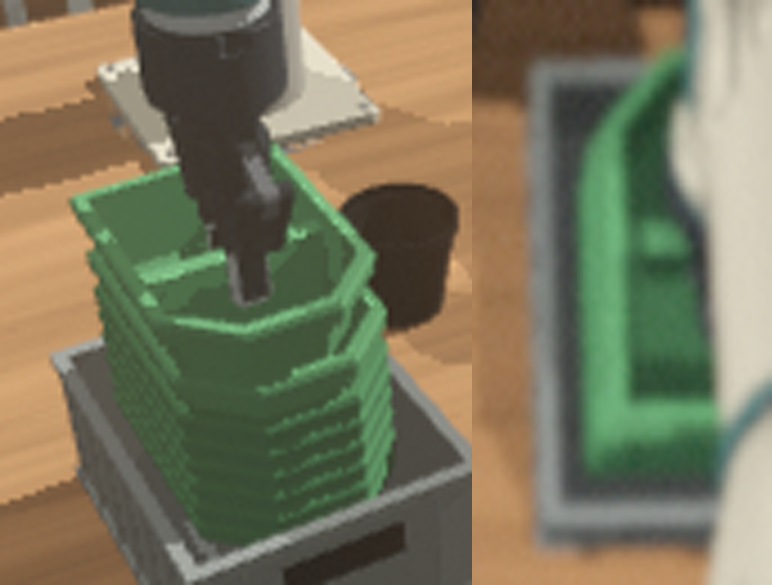

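The tray is not seated yet: its rim at (72,203) and (375,258) is well above the pile's at (90,255) and (383,305). It is probably wedged on a wall, so I'll measure the offset.

Run:
```python
from h import *
from scipy.optimize import least_squares
s=arm.camera("scene")
f3=lambda p:(np.array(p)+.5)/3-.5+[190,90]
f4=lambda p:(np.array(p)+.5)/4.5-.5+[205,130]
L=np.array([(-.089,-.064),(.053,-.064),(.089,.028),(.053,.064)])
H1=f3([(78,142),(133,216),(270,217),(290,180)]);P=f3([(105,287),(160,368),(285,362),(301,325)])
H2=f4([(72,203),(150,315),(335,312),(375,258)])
def pose(u,n):  # corner points -> x,y,z,yaw of an upright rim
    def r(q):
        c,si=np.cos(q[3]),np.sin(q[3]);X=np.c_[L@np.array([[c,si],[-si,c]])+q[:2],np.full(4,q[2])]
        return (proj(s,X)-u).ravel()
    o=least_squares(r,[.568,-.178,.22,.04]);print(n,o.x[:3].round(4),np.degrees(o.x[3]).round(2),"res px",np.abs(o.fun).max().round(2))
pose(H1,"held1 tcp .568 -.1759 .3187");pose(H2,"held2 tcp .5686 -.180 .2137");pose(P,"pile")
t=arm.camera("top")
for u in(348,):print([tuple(x) for x in t["pixels"][214:236,u].tolist()])
```

```text
held1 tcp .568 -.1759 .3187 [ 0.5625 -0.1765  0.3282] 0.3 res px 1.72
held2 tcp .5686 -.180 .2137 [ 0.553  -0.1799  0.2194] 0.62 res px 1.74
pile [ 0.5603 -0.1757  0.187 ] 1.9 res px 0.99
[(109, 172, 119), (106, 171, 118), (103, 170, 116), (108, 173, 119), (110, 174, 120), (109, 175, 122), (111, 176, 123), (111, 175, 123), (108, 171, 120), (103, 166, 114), (96, 158, 106), (84, 142, 94), (70, 120, 79), (63, 107, 72), (53, 92, 62), (55, 84, 64), (65, 79, 68), (69, 75, 69), (80, 82, 81), (103, 106, 104), (131, 135, 132), (141, 146, 143)]
```

Call:
play_rows([
  [0,0,-8,0,1],
  [0,0,-8,0,1],
  [0,0,-8,0,1],
])

```text
t: 9.55
tcp_pos: [0.5683, -0.1798, 0.2214]
tool_rot: [0.692, 0.722, 0.0, -0.0]
wrist_force: [0.7, 0.3, -1.6]
opening: 0.021
finger_force: 38.5
```

```bash
cat > r.py <<'E'
from rig import arm
import numpy as np
F=[]
for i in range(4):
    q=arm.sense();F.append(np.r_[q["wrist_force"],q["wrist_torque"]]);arm.camera("top")
print(q["t"],np.round(q["tcp_pos"],4),np.mean(F,0).round(3),round(float(q["opening"]),4),np.degrees(2*np.arctan2(*q["tool_rot"][[1,0]]))-90)
E
python3 r.py
```

```text
9.7 [ 0.5681 -0.1799  0.2211] [ 0.242 -0.111 -1.754 -0.022 -0.003  0.007] 0.0207 2.4005599493572447
```

Call:
play_rows([
  [0,0,4,0,1],
  [0,0,8,0,1],
  [0,0,10,0,1],
  [0,0,10,0,1],
])

```text
t: 10.15
tcp_pos: [0.5685, -0.1804, 0.2116]
tool_rot: [0.692, 0.722, -0.0, 0.0]
wrist_force: [0.1, -0.9, 4.8]
opening: 0.0208
finger_force: 39.5
```

```bash
python3 r.py
```

```text
10.3 [ 0.5685 -0.1803  0.2118] [-0.622 -0.784  3.919 -0.054  0.217  0.031] 0.021 2.3837480649760607
```

The sideways force is small and the load is central. The rims are about 40 mm apart, so the tray's floor is probably sitting on the pile's ridge because of an offset along x. I'll probe the offset by touch, first with -x.

Call:
play_rows([
  [0,0,-5,0,1],
  [0,-5,-5,0,1],
  [0,-5,0,0,1],
  [0,-5,3,0,1],
  [0,-5,3,0,1],
])

```text
t: 10.85
tcp_pos: [0.5636, -0.18, 0.2082]
tool_rot: [0.692, 0.722, 0.0, 0.0]
wrist_force: [0.7, -0.2, 2.5]
opening: 0.021
finger_force: 39.2
```

```bash
python3 r.py
```

```text
11.0 [ 0.5636 -0.1801  0.2082] [ 0.957 -0.393  1.851  0.1   -0.215  0.208] 0.0208 2.4183409562037497
```

Lower at less force, and the sideways push has reversed, so the fit lies between the two positions.

Call:
play_rows([
  [0,0,-4,0,1],
  [0,2.5,-4,0,1],
  [0,2.5,0,0,1],
  [0,2.5,3,0,1],
  [0,2.5,3,0,1],
])

```text
t: 11.55
tcp_pos: [0.5661, -0.1805, 0.2054]
tool_rot: [0.692, 0.722, 0.0, 0.0]
wrist_force: [-0.1, -1.0, 4.4]
opening: 0.0209
finger_force: 39.6
```

```bash
python3 r.py
```

```text
11.7 [ 0.5661 -0.1805  0.2057] [-0.111 -1.216  4.39  -0.085 -0.018 -0.011] 0.0205 2.3805479817979602
```

Call:
play_rows([
  [0,0,-4,0,1],
  [-3,0,-4,0,1],
  [-3,0,0,0,1],
  [-3,0,2,0,1],
  [-3,0,2,0,1],
])

```text
t: 12.25
tcp_pos: [0.5655, -0.1824, 0.204]
tool_rot: [0.692, 0.722, -0.0, -0.0]
wrist_force: [-3.4, 2.3, 9.7]
opening: 0.0213
finger_force: 40.7
```

```bash
python3 r.py
```

```text
12.4 [ 0.5655 -0.1824  0.204 ] [-3.575  1.718  9.529  0.464  0.673  0.199] 0.0209 2.454730820706871
```

Call:
play_rows([
  [0,0,-5,0,1],
  [1.5,-1,-5,-1.5,1],
  [1.5,-1,-2,-1.5,1],
  [1.5,-1,0,-1.5,1],
  [1.5,-1,0,-1.5,1],
])

```text
t: 12.95
tcp_pos: [0.5647, -0.1818, 0.2034]
tool_rot: [0.683, 0.73, -0.0, -0.0]
wrist_force: [-1.9, -0.3, 4.0]
opening: 0.0205
finger_force: 39.7
```

```bash
python3 r.py
```

```text
13.1 [ 0.5647 -0.1818  0.2035] [-1.083 -0.043  4.444  0.138  0.432 -0.105] 0.0208 3.8666307627627248
```

Run:
```python
from h import *
s=arm.camera("scene")
for u in (230,234,255,270):print(u,s["pixels"][165:250,u,1].tolist())
E=proj(s,[[.65,-.2,z] for z in(.15,.166,.182,.198,.214,.23)]);print(E.round(1).tolist())
```

```text
230 [104, 112, 157, 155, 155, 155, 154, 153, 170, 181, 111, 112, 112, 111, 111, 112, 111, 112, 112, 111, 112, 113, 120, 143, 129, 123, 122, 115, 108, 101, 106, 114, 110, 101, 100, 100, 92, 87, 89, 96, 89, 90, 97, 87, 83, 100, 88, 86, 89, 96, 89, 84, 93, 91, 84, 85, 85, 86, 85, 85, 86, 97, 107, 109, 109, 109, 107, 97, 88, 86, 85, 85, 84, 77, 80, 82, 79, 79, 81, 81, 85, 95, 102, 105, 96]
234 [112, 157, 157, 155, 156, 155, 154, 171, 177, 112, 111, 112, 112, 112, 112, 112, 111, 111, 112, 111, 111, 112, 112, 111, 111, 111, 121, 155, 140, 129, 124, 125, 119, 109, 103, 92, 106, 115, 110, 99, 90, 97, 90, 86, 89, 93, 88, 86, 96, 87, 90, 94, 95, 88, 88, 95, 89, 88, 95, 88, 83, 84, 85, 85, 85, 84, 85, 95, 107, 107, 108, 109, 108, 107, 98, 88, 86, 85, 85, 79, 79, 82, 79, 78, 80]
255 [57, 57, 55, 56, 55, 55, 55, 54, 53, 54, 54, 52, 55, 54, 54, 57, 59, 57, 57, 57, 56, 54, 56, 62, 87, 112, 112, 113, 102, 100, 93, 97, 84, 83, 91, 89, 90, 89, 90, 111, 183, 179, 97, 92, 86, 86, 86, 86, 86, 85, 86, 85, 86, 88, 91, 88, 86, 86, 81, 82, 78, 78, 77, 79, 81, 77, 76, 77, 80, 79, 77, 76, 78, 82, 79, 76, 76, 78, 80, 76, 76, 77, 80, 78, 76]
270 [140, 142, 162, 154, 154, 169, 183, 183, 167, 117, 105, 102, 102, 102, 102, 102, 105, 133, 181, 177, 142, 90, 90, 91, 90, 91, 90, 90, 90, 90, 90, 91, 89, 91, 88, 94, 139, 181, 148, 118, 93, 85, 85, 85, 86, 85, 85, 84, 86, 92, 133, 156, 137, 118, 91, 85, 85, 81, 82, 89, 75, 76, 77, 80, 90, 76, 75, 77, 81, 95, 75, 75, 76, 82, 96, 74, 75, 77, 81, 90, 74, 80, 116, 141, 138]
[[264.4, 228.3], [263.8, 223.3], [263.1, 218.2], [262.5, 213.0], [261.8, 207.7], [261.1, 202.2]]
```

Run:
```python
from h import *
s=arm.camera("scene")
for z in(.18,.185,.19,.195,.2,.21,.2135,.2235,.23):
    ys=np.linspace(-.24,-.14,201);p=proj(s,np.c_[np.full(201,.655)-(ys+.18)*np.tan(.042),ys,np.full(201,z)]);i=np.argmin(abs(p[:,0]-270));print(z,ys[i].round(3),p[i].round(1))
t=arm.camera("top")
for u in(346,350,354):print(u,t["pixels"][168:236,u,1].tolist())
for v in(195,205,215):print(v,t["pixels"][v,332:362,1].tolist())
a=cv2.resize(s["pixels"][140:250,210:305],None,fx=5,fy=5,interpolation=cv2.INTER_CUBIC);b=cv2.resize(t["pixels"][160:245,325:360],None,fx=8,fy=550/85,interpolation=cv2.INTER_CUBIC)
cv2.imwrite("pics/s7.png",np.hstack([a,b])[:,:,::-1])
```

```text
0.18 -0.184 [270.  218.1]
0.185 -0.184 [270.  216.5]
0.19 -0.184 [270.  214.8]
0.195 -0.183 [270.1 213.1]
0.2 -0.182 [270.1 211.4]
0.21 -0.182 [270.1 207.9]
0.2135 -0.182 [270.  206.7]
0.2235 -0.18 [270.  203.2]
0.23 -0.18 [269.9 200.9]
346 [65, 61, 58, 64, 79, 107, 118, 112, 93, 69, 57, 55, 61, 75, 97, 123, 144, 154, 159, 160, 164, 164, 165, 163, 165, 163, 160, 161, 163, 164, 160, 158, 155, 154, 156, 157, 158, 161, 162, 162, 162, 162, 162, 161, 157, 157, 155, 159, 157, 156, 156, 156, 157, 164, 171, 170, 164, 149, 128, 116, 104, 91, 79, 72, 78, 104, 131, 146]
350 [62, 60, 58, 64, 81, 106, 121, 113, 93, 81, 96, 117, 137, 141, 140, 124, 107, 93, 98, 99, 101, 115, 120, 123, 125, 127, 129, 128, 132, 136, 139, 145, 147, 146, 142, 145, 146, 150, 149, 150, 151, 154, 157, 156, 154, 154, 156, 157, 158, 158, 158, 158, 161, 164, 172, 169, 152, 125, 102, 92, 91, 84, 77, 76, 80, 111, 137, 144]
354 [113, 108, 100, 96, 107, 124, 129, 133, 137, 139, 131, 115, 97, 81, 68, 68, 70, 79, 80, 78, 77, 84, 83, 79, 78, 78, 75, 81, 95, 125, 144, 151, 153, 134, 104, 89, 95, 104, 109, 114, 115, 116, 117, 117, 115, 115, 110, 102, 89, 81, 83, 79, 89, 117, 156, 166, 155, 121, 97, 91, 88, 85, 81, 77, 85, 111, 137, 145]
195 [116, 116, 122, 132, 133, 121, 102, 81, 73, 77, 104, 133, 154, 159, 161, 162, 164, 157, 128, 98, 81, 77, 81, 81, 85, 83, 72, 72, 83, 107]
205 [116, 117, 125, 131, 133, 126, 111, 85, 76, 76, 93, 125, 151, 160, 161, 163, 169, 166, 150, 118, 104, 106, 104, 102, 99, 99, 100, 100, 99, 94]
215 [122, 121, 126, 134, 142, 137, 124, 97, 81, 75, 80, 109, 138, 153, 159, 158, 164, 169, 157, 131, 105, 99, 102, 101, 100, 101, 99, 102, 99, 101]
```

View pics/s7.png

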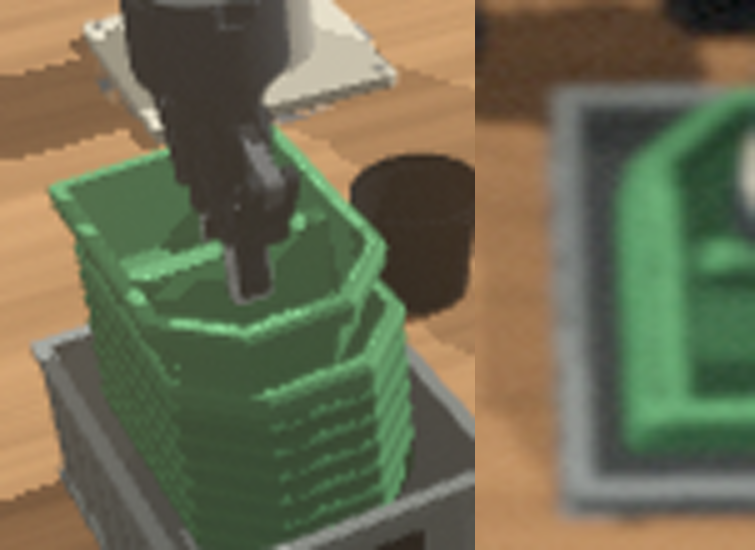

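The held tray at (50,190)–(383,245) sits to the left of and above the pile, whose cut corner shows at (402,310). I'll compute the relative offset by rays.

Run:
```python
from h import *
s=arm.camera("scene")
f3=lambda p:(np.array(p)+.5)/3-.5+[190,90]
f5=lambda p:(np.array(p)+.5)/5-.5+[210,140]
H=f5([(50,190),(133,297),(247,335),(343,303),(383,245)]);P=f3([(105,287),(160,368),(225,380),(285,362),(301,325)])
L=np.array([(-.089,-.064),(.053,-.064),(.089,-.028),(.089,.028),(.053,.064)])
def rigid(X):
    m=cv2.estimateAffinePartial2D(L,X,method=cv2.LMEDS)[0];
    a=L-L.mean(0);b=X-X.mean(0);th=np.arctan2((a[:,0]*b[:,1]-a[:,1]*b[:,0]).sum(),(a*b).sum())
    R=np.array([[np.cos(th),-np.sin(th)],[np.sin(th),np.cos(th)]]);c=X.mean(0)-R@L.mean(0)
    return c.round(4),np.degrees(th).round(2),((X-(L@R.T+c))*1e3).round(1).tolist()
for z in(.208,.214,.219,.2235):print("held",z,*rigid(ray(s,H,z)[:,:2]))
for z in(.186,.19,.194,.198):print("pile",z,*rigid(ray(s,P,z)[:,:2]))
```

```text
Traceback (most recent call last):
cv2.error: OpenCV(4.12.0) /io/opencv/modules/calib3d/src/ptsetreg.cpp:1108: error: (-215:Assertion failed) count >= 0 && to.checkVector(2) == count in function 'estimateAffinePartial2D'
```

Run:
```python
from h import *
s=arm.camera("scene")
f3=lambda p:(np.array(p)+.5)/3-.5+[190,90]
f5=lambda p:(np.array(p)+.5)/5-.5+[210,140]
H=f5([(50,190),(133,297),(247,335),(343,303),(383,245)]);P=f3([(105,287),(160,368),(225,380),(285,362),(301,325)])
L=np.array([(-.089,-.064),(.053,-.064),(.089,-.028),(.089,.028),(.053,.064)])
def rigid(X):
    a=L-L.mean(0);b=X-X.mean(0);th=np.arctan2((a[:,0]*b[:,1]-a[:,1]*b[:,0]).sum(),(a*b).sum())
    R=np.array([[np.cos(th),-np.sin(th)],[np.sin(th),np.cos(th)]]);c=X.mean(0)-R@L.mean(0)
    return c.round(4),np.degrees(th).round(2),((X-(L@R.T+c))*1e3).round(1).tolist()
for z in(.208,.214,.219,.2235):print("held",z,*rigid(ray(s,H,z)[:,:2]))
for z in(.186,.19,.194,.198):print("pile",z,*rigid(ray(s,P,z)[:,:2]))
t=arm.camera("top")
f7=lambda p:(np.array(p)+.5)/7-.5+[325,165]
f8=lambda p:(np.array(p)-[475,0]+.5)/[8,550/85]-.5+[325,160]
print("held left edge top",ray(t,f8([(618,180),(628,420)]),.2235)[:,:2].round(4).tolist(),"pile",ray(t,f7([(128,160),(137,415)]),.192)[:,:2].round(4).tolist())
```

```text
held 0.208 [ 0.5421 -0.1801] 1.53 [[9.1, -4.0], [-17.3, 1.7], [3.4, 3.6], [2.5, -1.9], [2.4, 0.6]]
held 0.214 [ 0.5505 -0.1824] 1.53 [[10.4, -3.3], [-17.3, 2.3], [2.8, 3.7], [1.9, -2.3], [2.3, -0.3]]
held 0.219 [ 0.5575 -0.1844] 1.53 [[11.5, -2.8], [-17.3, 2.8], [2.3, 3.8], [1.4, -2.7], [2.1, -1.1]]
held 0.2235 [ 0.5638 -0.1861] 1.53 [[12.5, -2.3], [-17.3, 3.2], [1.8, 3.9], [0.9, -3.1], [2.0, -1.7]]
pile 0.186 [ 0.5592 -0.1746] 2.02 [[0.3, -1.3], [-4.2, -0.1], [0.7, 3.8], [3.6, -0.2], [-0.4, -2.2]]
pile 0.19 [ 0.5644 -0.1761] 2.02 [[1.2, -0.9], [-4.3, 0.3], [0.3, 3.9], [3.2, -0.6], [-0.5, -2.8]]
pile 0.194 [ 0.5697 -0.1776] 2.02 [[2.1, -0.4], [-4.4, 0.7], [-0.1, 3.9], [2.9, -0.9], [-0.5, -3.3]]
pile 0.198 [ 0.5749 -0.1791] 2.02 [[3.1, -0.0], [-4.5, 1.0], [-0.4, 4.0], [2.5, -1.2], [-0.6, -3.9]]
held left edge top [[0.5978, -0.1043], [0.4706, -0.1109]] pile [[0.6057, -0.1077], [0.4781, -0.1144]]
```

Run:
```python
from h import *
s=arm.camera("scene");t=arm.camera("top")
f3=lambda p:(np.array(p)+.5)/3-.5+[190,90]
f5=lambda p:(np.array(p)+.5)/5-.5+[210,140]
H=f5([(50,190),(162,322),(247,335),(343,303),(383,245),(275,128)]);P=f3([(105,287),(160,368),(225,380),(285,362),(301,325),(240,255)])
L=np.array([(-.089,-.064),(.053,-.064),(.089,-.028),(.089,.028),(.053,.064),(-.089,.064)])
def rigid(X,L=L):
    a=L-L.mean(0);b=X-X.mean(0);th=np.arctan2((a[:,0]*b[:,1]-a[:,1]*b[:,0]).sum(),(a*b).sum())
    R=np.array([[np.cos(th),-np.sin(th)],[np.sin(th),np.cos(th)]]);c=X.mean(0)-R@L.mean(0)
    return c.round(4),np.degrees(th).round(2),((X-(L@R.T+c))*1e3).round(1).tolist()
for z in(.219,.2235):print("held",z,*rigid(ray(s,H,z)[:,:2]))
for z in(.190,.194):print("pile",z,*rigid(ray(s,P,z)[:,:2],L))
print("px held-pile",(H-P).round(1).tolist())
# expected pixel of held corners if upright at TCP
q=arm.sense();a=np.radians(3.9);R=np.array([[np.cos(a),-np.sin(a)],[np.sin(a),np.cos(a)]])
E=proj(s,np.c_[L@R.T+q["tcp_pos"][:2],np.full(6,q["tcp_pos"][2]+.02)]);print("held-expected px",(H-E).round(1).tolist())
print(q["tool_rot"])
```

```text
held 0.219 [ 0.5637 -0.1846] 3.36 [[3.2, 0.2], [0.5, 7.2], [-4.7, 1.1], [-3.8, -5.3], [-2.0, -2.4], [6.7, -0.8]]
held 0.2235 [ 0.5702 -0.1864] 3.36 [[4.1, 0.8], [0.2, 7.7], [-5.3, 1.3], [-4.4, -5.5], [-2.2, -3.0], [7.7, -1.3]]
pile 0.19 [ 0.5665 -0.1763] 1.47 [[-0.2, -1.5], [-5.8, 1.1], [-1.5, 5.0], [0.9, 0.5], [-3.2, -2.0], [9.8, -3.0]]
pile 0.194 [ 0.5719 -0.1779] 1.47 [[0.5, -1.0], [-6.0, 1.5], [-2.0, 5.1], [0.3, 0.3], [-3.4, -2.5], [10.6, -3.5]]
px held-pile [[-5.1, -7.7], [-1.0, -8.3], [-5.7, -9.7], [-6.5, -10.1], [-3.8, -9.4], [-5.1, -9.5]]
held-expected px [[-0.2, 1.9], [1.7, 0.8], [-1.7, 0.5], [-4.0, 1.5], [-2.4, 1.6], [0.0, 2.7]]
[ 6.82748854e-01  7.30653107e-01 -1.92287836e-04 -5.06748320e-05]
```

The contact pushes suggest y is off. The camera centre is (0.568, -0.1775), and I have been probing at y ≈ -0.181. I'll try the measured centre.

Call:
play_rows([
  [0,0,-8,0,1],
  [4.3,2,-8,1.3,1],
  [4.3,2,-4,1.3,1],
  [4.3,2,-1,1.3,1],
  [4.3,2,0,1.3,1],
  [4.3,2,0,1.3,1],
])

```text
t: 14.15
tcp_pos: [0.5663, -0.1772, 0.2027]
tool_rot: [0.691, 0.723, -0.0, -0.0]
wrist_force: [0.2, -0.7, -1.5]
opening: 0.0208
finger_force: 38.6
```

```bash
python3 r.py
```

```text
14.3 [ 0.5666 -0.1773  0.2033] [-0.169 -0.083 -1.519  0.002 -0.016  0.01 ] 0.0208 2.5950166186859747
```

Free now. I'll continue down gently.

Call:
play_rows([
  [0,0,2,0,1],
  [0,0,4,0,1],
  [0,0,6,0,1],
  [0,0,7,0,1],
  [0,0,7,0,1],
])

```text
t: 14.85
tcp_pos: [0.5664, -0.1772, 0.1961]
tool_rot: [0.691, 0.723, -0.0, -0.0]
wrist_force: [-0.2, -0.0, -0.8]
opening: 0.0213
finger_force: 38.6
```

```bash
python3 r.py
```

```text
15.0 [ 0.5667 -0.1772  0.1964] [-0.222 -0.095 -1.293  0.01  -0.012  0.002] 0.0208 2.596538355175767
```

Call:
play_rows([
  [0,0,2,0,1],
  [0,0,4,0,1],
  [0,0,5,0,1],
  [0,0,5,0,1],
])

```text
t: 15.45
tcp_pos: [0.5664, -0.1772, 0.191]
tool_rot: [0.691, 0.723, -0.0, -0.0]
wrist_force: [0.1, 0.9, -2.1]
opening: 0.0208
finger_force: 38.6
```

```bash
python3 r.py
```

```text
15.6 [ 0.5666 -0.1772  0.1914] [ 0.244  0.151 -1.81   0.007 -0.01  -0.009] 0.0207 2.600999555189702
```

Call:
play_rows([
  [0,0,1.5,0,1],
  [0,0,3,0,1],
  [0,0,4,0,1],
  [0,0,4,0,1],
])

```text
t: 16.05
tcp_pos: [0.5668, -0.1772, 0.1873]
tool_rot: [0.691, 0.723, 0.0, 0.0]
wrist_force: [1.8, 0.0, -1.4]
opening: 0.0208
finger_force: 38.6
```

```bash
python3 r.py
```

```text
16.2 [ 0.5668 -0.1772  0.1874] [ 0.644 -0.194 -1.871 -0.018 -0.13   0.046] 0.0206 2.599895801780434
```

Call:
play_rows([
  [0,1,0,0,1],
  [0,1,1,0,1],
  [0,1,2,0,1],
  [0,1,3,0,1],
  [0,1,3,0,1],
])

```text
t: 16.75
tcp_pos: [0.5676, -0.1772, 0.1842]
tool_rot: [0.691, 0.723, -0.0, -0.0]
wrist_force: [-0.0, -0.5, -2.0]
opening: 0.021
finger_force: 38.6
```

```bash
python3 r.py
```

```text
16.9 [ 0.5676 -0.1771  0.1843] [-9.000e-03  2.910e-01 -1.728e+00  1.000e-03 -3.800e-02  2.800e-02] 0.0209 2.5991067042522076
```

Call:
play_rows([
  [0,0.6,1,0,1],
  [0,0.6,2,0,1],
  [0,0.6,3,0,1],
  [0,0.6,3,0,1],
])

```text
t: 17.35
tcp_pos: [0.5682, -0.177, 0.1812]
tool_rot: [0.691, 0.723, 0.0, -0.0]
wrist_force: [-0.1, 0.3, -1.3]
opening: 0.021
finger_force: 38.6
```

```bash
python3 r.py
```

```text
17.5 [ 0.5682 -0.177   0.1813] [ 0.192  0.565 -1.349  0.061 -0.018  0.013] 0.0205 2.6049403952778505
```

Call:
play_rows([
  [0.5,0.2,1,0,1],
  [0.5,0.2,2,0,1],
  [0.5,0.2,3,0,1],
  [0.5,0.2,3,0,1],
])

```text
t: 17.95
tcp_pos: [0.5683, -0.177, 0.181]
tool_rot: [0.691, 0.723, -0.0, 0.001]
wrist_force: [-5.0, 0.7, 16.1]
opening: 0.0209
finger_force: 42.1
```

```bash
python3 r.py
```

```text
18.1 [ 0.5683 -0.177   0.181 ] [-5.247  0.723 16.784  0.169  1.281  0.058] 0.0207 2.5759908228514092
```

Firm contact at about 0.181. I'll ease off to a light rest, then check the image before letting go.

Call:
play_rows([
  [0,-0.5,-2,0,1],
  [0,-0.5,-2.3,0,1],
  [0,-0.5,-2.3,0,1],
])

```text
t: 18.45
tcp_pos: [0.5682, -0.1769, 0.1811]
tool_rot: [0.691, 0.723, 0.0, 0.0]
wrist_force: [-1.3, 0.6, 4.8]
opening: 0.021
finger_force: 39.9
```

```bash
python3 r.py
python3 - <<'E'
from h import *
s=arm.camera("scene")
for u in (265,270,275,280):print(u,s["pixels"][190:250,u,1].tolist())
E
```

```text
18.6 [ 0.5682 -0.1769  0.1811] [-1.423 -0.17   5.122 -0.03   0.246 -0.009] 0.021 2.585876029579765
265 [53, 53, 53, 54, 57, 54, 54, 55, 59, 58, 55, 56, 56, 55, 55, 60, 98, 90, 91, 89, 96, 154, 199, 150, 117, 100, 84, 86, 89, 111, 115, 85, 84, 84, 85, 106, 89, 74, 75, 81, 105, 89, 75, 76, 77, 82, 78, 75, 75, 78, 82, 79, 75, 76, 78, 78, 75, 75, 86, 138]
270 [54, 59, 73, 63, 71, 77, 109, 108, 106, 91, 90, 89, 89, 90, 90, 90, 89, 90, 87, 115, 184, 166, 117, 101, 85, 85, 95, 137, 118, 91, 85, 85, 81, 81, 88, 75, 76, 76, 81, 89, 75, 75, 77, 82, 96, 75, 75, 76, 81, 96, 75, 75, 75, 81, 90, 75, 80, 115, 140, 140]
275 [123, 121, 111, 89, 90, 90, 89, 89, 89, 90, 89, 89, 90, 89, 89, 89, 88, 93, 132, 155, 118, 115, 85, 85, 86, 100, 117, 99, 85, 85, 84, 105, 90, 76, 75, 81, 106, 102, 75, 74, 82, 120, 102, 76, 74, 81, 113, 102, 74, 74, 81, 104, 89, 74, 80, 117, 141, 138, 107, 81]
280 [106, 103, 103, 104, 103, 103, 102, 103, 104, 104, 103, 102, 86, 84, 84, 96, 132, 156, 136, 116, 92, 85, 86, 98, 118, 101, 84, 84, 82, 95, 102, 76, 76, 81, 108, 102, 74, 76, 76, 83, 102, 75, 75, 80, 108, 101, 74, 75, 78, 95, 96, 75, 79, 114, 141, 138, 107, 82, 81, 77]
```

Resting. I'll let go, lift clear, close the fingers and press on the ridge.

Call:
play_rows([
  [0,0,-0.5,0,1],
  [0,0,-0.7,0,0.6],
  [0,0,-0.7,0,0.3],
  [0,0,-0.7,0,0.3],
  [0,0,-0.7,0,0.3],
  [0,0,-0.7,0,0.3],
  [0,0,-15,0,0.3],
  [0,0,-45,0,0.3],
  [0,0,-60,0,0.3],
  [0,0,-60,0,1],
  [0,0,-60,0,1],
  [0,0,-60,0,1],
  [0,0,-60,0,1],
  [0,0,-60,0,1],
])

```text
t: 20.1
tcp_pos: [0.5675, -0.1766, 0.2398]
tool_rot: [0.691, 0.723, -0.0, -0.001]
wrist_force: [-0.2, 0.3, 0.3]
opening: -0.0001
finger_force: 0.0
```

```bash
python3 r.py
python3 - <<'E'
from h import *
s=arm.camera("scene")
for u in (270,275,280):print(u,s["pixels"][195:245,u,1].tolist())
E
```

```text
20.25 [ 0.5678 -0.1766  0.2403] [-0.057 -0.132  0.043  0.023 -0.004  0.024] -0.0002 2.5997531876151783
270 [109, 109, 107, 106, 91, 89, 90, 90, 88, 90, 88, 89, 90, 86, 115, 184, 166, 117, 100, 85, 85, 95, 136, 117, 92, 84, 83, 82, 82, 89, 75, 75, 77, 81, 90, 76, 74, 77, 81, 96, 75, 75, 76, 81, 96, 75, 75, 76, 80, 88]
275 [89, 90, 90, 90, 90, 89, 91, 90, 89, 90, 89, 87, 98, 152, 179, 118, 115, 85, 84, 85, 99, 117, 99, 84, 84, 83, 105, 90, 76, 76, 81, 106, 102, 74, 75, 82, 119, 102, 75, 75, 82, 112, 101, 74, 74, 81, 103, 90, 75, 80]
280 [102, 100, 100, 101, 103, 103, 101, 86, 86, 87, 103, 159, 156, 136, 116, 92, 85, 85, 98, 118, 101, 85, 84, 82, 96, 102, 76, 75, 81, 108, 102, 74, 75, 75, 81, 102, 74, 75, 81, 109, 102, 74, 74, 78, 96, 95, 74, 80, 113, 140]
```

Call:
play_rows([
  [0,0,15,0,1],
  [0,0,26,0,1],
  [0,0,29,0,1],
  [0,0,31,0,1],
  [0,0,32,0,1],
  [0,0,33,0,1],
  [0,0,34,0,1],
])

```text
t: 21.05
tcp_pos: [0.5683, -0.1767, 0.208]
tool_rot: [0.691, 0.723, 0.0, 0.001]
wrist_force: [-3.4, 0.3, 12.7]
opening: 0.0002
finger_force: 6.2
```

```bash
python3 r.py
```

```text
21.2 [ 0.5682 -0.1767  0.208 ] [-2.359 -0.09   7.762  0.114  0.499  0.014] -0.0 2.59543001382319
```

Call:
play_rows([
  [0,0,1,0,1],
  [0,0,2,0,1],
  [0,0,3,0,1],
  [0,0,4,0,1],
  [0,0,4,0,1],
  [0,0,4,0,1],
])

```text
t: 21.85
tcp_pos: [0.5683, -0.1767, 0.2077]
tool_rot: [0.691, 0.723, 0.0, 0.002]
wrist_force: [-9.8, 2.3, 30.5]
opening: 0.0004
finger_force: 15.0
```

```bash
python3 r.py
```

```text
22.0 [ 0.5684 -0.1767  0.2077] [-9.2670e+00  2.2530e+00  3.0369e+01  4.2300e-01  2.0860e+00 -1.0000e-03] 0.0001 2.5804349072572705
```

30 N with no movement. I'll check the seam spacing of the rims against the first picture, to tell whether the top tray is home.

Run:
```python
from h import *
a=cv2.imread("pics/scene0.png");s=arm.camera("scene")["pixels"]
for u in (270,275,280):
    print(u,"old",a[205:248,u,1].tolist());print(u,"now",s[205:248,u,1].tolist())
for z in (.137,.153,.169,.185,.201):print(z,proj(arm.camera("scene"),[[.657,-.165,z]]).round(1).tolist())
```

```text
270 old [89, 90, 90, 89, 89, 120, 188, 179, 117, 100, 85, 84, 85, 84, 84, 83, 79, 93, 105, 88, 75, 75, 76, 83, 89, 75, 75, 77, 81, 95, 74, 74, 76, 81, 95, 74, 74, 76, 80, 89, 74, 80, 115]
270 now [89, 89, 89, 87, 123, 204, 179, 117, 101, 85, 85, 94, 137, 118, 99, 85, 84, 79, 81, 88, 75, 75, 76, 82, 90, 75, 75, 75, 81, 96, 76, 74, 76, 81, 95, 75, 74, 76, 81, 90, 74, 79, 115]
275 old [90, 89, 87, 98, 153, 180, 120, 115, 84, 83, 84, 85, 85, 84, 78, 81, 105, 91, 75, 76, 81, 106, 102, 76, 75, 83, 120, 102, 74, 74, 81, 112, 101, 74, 74, 81, 104, 88, 74, 80, 117, 140, 138]
275 now [89, 87, 93, 137, 180, 135, 114, 84, 83, 86, 99, 117, 99, 85, 84, 85, 105, 90, 75, 76, 80, 105, 103, 74, 75, 82, 120, 101, 75, 75, 83, 113, 102, 75, 73, 80, 105, 89, 74, 80, 117, 141, 138]
280 old [84, 96, 150, 183, 150, 116, 93, 85, 86, 86, 90, 89, 118, 135, 114, 103, 76, 75, 80, 108, 102, 75, 75, 76, 82, 102, 75, 74, 79, 107, 102, 75, 75, 78, 96, 95, 75, 79, 114, 141, 137, 108, 82]
280 now [99, 151, 169, 135, 117, 99, 85, 86, 87, 95, 101, 85, 85, 82, 95, 102, 76, 75, 80, 108, 102, 75, 75, 74, 82, 102, 76, 76, 80, 108, 102, 76, 73, 79, 95, 95, 74, 80, 114, 141, 138, 108, 83]
0.137 [[279.1, 229.6]]
0.153 [[278.6, 224.7]]
0.169 [[278.1, 219.7]]
0.185 [[277.6, 214.6]]
0.201 [[277.1, 209.4]]
```

Compared with the first picture, the top tray's seam has dropped about 14 mm. Its spacing to the tray below (216 to 221.3, about 5.3 px) now equals one nesting step, and 30 N gives no more travel. Both trays are home, so I'll retreat.

Call:
play_rows([
  [0,0,-4,0,1],
  [0,0,-12,0,1],
  [0,0,-40,0,1],
  [0,0,-90,0,1],
  [0,0,-140,0,1],
  [0,0,-160,0,1],
  [0,0,-160,0,1],
  [0,0,-160,0,1],
])

```text
t: 23.15
tcp_pos: [0.5676, -0.1766, 0.3624]
tool_rot: [0.691, 0.723, -0.0, -0.0]
wrist_force: [-0.4, -0.5, -0.5]
opening: -0.0003
finger_force: 0.0
```

```bash
python3 r.py
python3 - <<'E'
from h import *
s=arm.camera("scene");a=cv2.imread("pics/scene0.png")[:,:,::-1]
print(s["pixels"][205:230,275,1].tolist())
d=(np.abs(s["pixels"].astype(int)-a).max(2)>40).astype(np.uint8);n,l,st,ce=cv2.connectedComponentsWithStats(d)
print([x.tolist() for x in st[1:] if x[4]>25])
m,b=blob(green(s),(260,205));print(b,cv2.approxPolyDP(cv2.convexHull(max(cv2.findContours(m,0,1)[0],key=len)),2,True)[:,0].tolist())
print(arm.hand_in())
E
```

```text
23.3 [ 0.567  -0.1766  0.3609] [-0.024  0.138 -0.324 -0.007  0.027 -0.013] 0.0001 2.6034117215744033
[91, 88, 104, 169, 179, 119, 115, 85, 85, 88, 99, 117, 99, 86, 85, 83, 106, 90, 77, 75, 81, 106, 103, 75, 76]
[[0, 0, 54, 44, 1657], [182, 0, 84, 128, 3477], [189, 20, 11, 4, 38], [14, 41, 49, 72, 1166], [263, 54, 9, 45, 175], [12, 73, 9, 7, 42], [9, 80, 14, 16, 111], [20, 102, 73, 70, 2141], [10, 168, 13, 6, 30], [339, 179, 59, 43, 1610], [36, 181, 30, 4, 68], [0, 186, 28, 19, 100], [249, 190, 25, 9, 39], [262, 204, 21, 10, 36], [321, 205, 35, 26, 401], [69, 225, 24, 6, 103], [191, 296, 12, 10, 40], [8, 311, 78, 50, 1705]]
[ 224  172   68   78 2822] [[267, 172], [289, 195], [291, 230], [288, 239], [259, 249], [249, 247], [232, 220], [224, 184]]
the job is handed in; nothing more can be done
None
```

The tray is on the pile with its cut corners matching and both top trays look fully home, but the pile's top tray had already gone down during my misaligned lowering attempts, before I let go, so the 30 N press afterwards moved nothing; pots, jar, sprayer and trowel were left alone, and I handed in at about 23 s.

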